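# Load the drive shaft into the inclined bench mixer

## Task

Take the long round steel shaft out of the rack and feed it, chamfered end first, into the open tilted collet of the bench mixer until it sits fully home on the sprung depth stop; push it in firmly but do not ram it. Only then push the collet lever all the way down so that the shaft stays clamped, and let go. Leave the rack, the short round bar, the hexagonal bar, the jar and the beaker as they are.

Things in the scene. Friction and masses are not known exactly. Their poses are not given: they have to be found in the camera images.
- bar: The shaft to load: plain round steel bar, 18 mm diameter, 150 mm long, about 0.3 kg. Origin at the centre of its lower end face, own z along the bar towards its upper end. The lower end has a 5 mm chamfer (end face 11 mm across). At the start it stands upright, chamfer down, in one of the three holes of the rack (which one changes), its upper end about 160 mm above the table.
- bar_foot (a point): Centre of the chamfered end face of the shaft.
- bar_top (a point): Centre of the other (square) end face of the shaft, 150 mm from the foot.
- rack: White plastic block 210 x 80 x 50 mm, heavy and fixed, origin at the centre of its underside. Three blind holes 19.5 mm wide, 40 mm deep, in a row along its own x at -70, 0 and +70 mm.
- short_bar: Bystander standing in the rack: round steel bar 18 mm diameter but only 105 mm long. Origin at its lower end. Leave in place.
- hex_bar: Bystander standing in the rack: hexagonal steel bar 15 mm across flats, 150 mm long. Origin at its lower end. Leave in place.
- head: The bench mixer: fixed white base 220 x 150 x 22 mm carrying a tilted aluminium drum with the collet. Origin on the table under the collet mouth; own -x points roughly to the robot, which is the side the collet leans to.
- collet: The collet in the mixer's tilted aluminium drum (61 mm across). Origin at the centre of the mouth, 135 mm above the table; own z points out of the bore along its axis, 25 degrees from vertical, leaning to the mixer's -x; own y is level. Twelve-sided bore 21 mm across flats, with a 45-degree lead-in cone 37 mm wide at the mouth and 8 mm deep.
- stop (a joint): Sprung plunger of the depth stop, in m of its own travel: 0 free, 0.004 fully pressed (about 4 N), then rigid. The shaft is home when it is pressed nearly fully, and the drag keeps it so when let go. The plunger waits 55 to 75 mm deep in the bore: where exactly differs every time, is not shown and must be felt.
- lever (a joint): Collet lever, in rad: 0 open (arm points up at 50 degrees towards the mixer's -x), 0.96 fully closed (arm 5 degrees below level), starts 0 to 0.2. Stays where it is left; needs about 4 N at the knob, some 2 N more over the last third with a bar inside. The arm is a 12 mm rod, 100 mm from pivot to knob centre.
- lever_knob (a point): Centre of the black ball knob, 30 mm across, at the end of the lever arm.
- jar: Bystander: amber glass jar with lid, 64 mm wide, 90 mm high, origin under its centre. Leave in place.
- beaker: Bystander: open glass beaker, 74 mm wide, 90 mm high, origin under its centre. Leave in place.
- collet_shoe (a point): Point on the bore's axis, 36 mm below the mouth, where a sprung shoe inside the bore presses the bar sideways: from about 28 mm on, feeding drags by about 4 to 9 N, and the bar does not slide down by its own weight.
- lever_pivot (a point): Pivot of the lever, at x = 12, y = -92, z = 120 mm in the mixer's frame; its axis is level, along the mixer's y.

How it is judged:
By the outcome, as a careful person would: the job done as asked, in the order asked, and still so for the second after the job is handed in, with the robot touching nothing.
It also fails if it takes over 61 s, if anything falls off the work surface, if the arm or the gripper's body presses on something with over 40 N, if the wrist force passes 120 N, or if a joint passes its speed limit or range.

## Robot

A 6-joint arm with a two-finger parallel gripper is mounted at the origin on the work surface. World frame = base frame: x ahead of the robot, y to its left, z up, the work surface at z = 0. Lengths are in m, angles in rad, forces in N, time in s.
With the tool pointing down it reaches from about 0.35 to 0.975 m from the base axis. Payload 4.9 kg.
Tool frame: the origin (TCP) lies at the very end of the fingers, on their centre line; the grasp point (between the pads) lies manip.grip_point_offset behind it (manip.grip_point_offset is the distance from the TCP to the grasp point, in m); z points along the fingers, y is the direction in which the jaws open and shut (so a half turn about z gives the same grasp; the last joint's range is limited). The gripper opens to 85 mm and grips with 20 to 120 N. Pads are 22 mm wide; open, the fingers measure 114 mm over their backs; the gripper's body (76 mm by 85 mm) begins 54 mm behind the grasp point. The pads swing forward as they close: fully open they stand 13 mm farther back than shut.
Start: joints at [-1.421, 0.053, 1.613, -0, 1.476, -0.119], TCP at [0.166, -0.603, 0.231] pointing down, gripper open.
Joint ranges: [-3.01, 3.01], [-1.01, 2.22], [0.06, 2.58], [-1.02, 4.17], [0.09, 2.62], [-3.14, 3.14]. Speed limits (rad/s): [2.57, 2.57, 3.14, 3.14, 3.14, 3.14].

## Interface

Orientations are given as a unit quaternion [w, x, y, z].
In Python, from plant import status, grab_frame, camera_params, ticket, boxes_of, outline_of, manip gives the robot as it stands. The module is installed in compiled form; this text tells all that it offers.
- The arm moves only by the tool play_rows, never from a script. Its argument "deltas" is a list of rows, each a list of 2 entries, a list of its own where there are three numbers: the shift along the world's x, y, z in m, then the turn about the world's z in rad. A call has 1 to 5 rows; each row is the pose to reach, as a shift and turn from the pose commanded when the call began; what a row does not reach only later rows make up. A row lasts 1/8 s, in which the tool goes at most 62.5 mm and 10.7 degrees, less where a joint would pass 70% of its speed; a pose out of reach is approached as far as the arm can. A call with a gripper value outside its range is refused whole. "grip" is the opening, from -1 (shut) to 1 (fully open), set as the call begins (left out, the last holds). The fingers move at their own pace and stop on an object; the grip force is fixed at half the most. Time passes only in rows, so rows that repeat a pose let the fingers close. It gives the time, the measured TCP pose, the force and the opening at its end, in the units of the state.
- status.state(): the state, without advancing time (a new reading comes with each control period).
- grab_frame(name): name is "side" or "top" or "wrist"; returns (picture, depth): 384x512x3 uint8, blue, green, red; 384x512 float32, m along the optical axis (not along the pixel's ray), 0 where there is no reading.
- camera_params(name): a dict with "mtx" (3x3 intrinsics, pixels), "world_from_camera" (4x4, takes a point from camera to world coordinates). Camera axes: x right, y up, looking along -z (the intrinsics and any distortion apply to the point x, -y, -z); pixel columns grow to the right and rows downward; lengths in m; the calibration is good to about 2 mm. A picture is of the moment at which its call begins: read the wrist's pose just before it. camera_params takes no time and is no camera call; for the wrist camera it gives the pose at the moment of the call.
- ticket.job_done(): hands the job in, once; it reports no verdict.
Trained networks look in the newest picture that a camera, given by its name, has taken for a name from the list of things; names that differ only in an ending like _2 or _b are one class to them, and where a whole thing is asked for, a point or a joint stands for the part that bears it (a point fixed in the world has none). Each returns a list of dicts, best first, with "confidence" (0 to 1); they miss things now and then, are a little off and sometimes report something else, mostly with a low value. They report only what shows in the picture. A call takes as long as a camera call.
- boxes_of(camera, name): "box" ([left, top, right, bottom] in pixels, round what is visible of it).
- outline_of(camera, name): "region" (384x512 bool, what is visible of it) and "box" ([left, top, right, bottom] in pixels, round what is visible of it).
The state is a dict: "time": time; "joint_pos": joint angles; "joint_vel": joint speeds; "joint_efforts": joint torques, N m; "tool_pos": TCP position; "tool_rot": TCP orientation; "contact_force": force on the tool from outside, world axes, zero at the start; "ft_torque": the same for the moment, N m; "gripper_width": opening from 0.0 (shut) to 1.0 (fully open).
Only numpy, scipy, OpenCV 4.12 (cv2) and the standard library are available. Lean on these libraries where they do the work, as an engineer would, in place of code of your own. Each camera call takes 0.05 s, during which the arm holds its last target.

## Working session

There is one attempt and no reset: what is moved stays moved. The work goes in short steps, Python scripts to look and compute and a tool call to move; the robot and the scene stay as the last step left them, time stands still between calls to the robot, and variables do not carry over. Pictures are saved under pics/ and viewed, and the job is handed in when it is done.

Besides the shell and the picture viewer there is one more tool, called after "Request:" by a JSON object that holds its "name" and its "arguments", one argument or row to a line. play_rows: Moves the arm, as the interface text tells. Its arguments: {"type":"object","properties":{"deltas":{"type":"array"},"grip":{"type":"number"}},"required":["deltas"]}

```bash
mkdir -p pics
cat > h.py <<'E'
import numpy as np, cv2
from plant import status, grab_frame, camera_params, ticket, boxes_of, outline_of, manip
def pts(cam, d, P=None):
    P=P or camera_params(cam); K=np.array(P["mtx"]); T=np.array(P["world_from_camera"])
    v,u=np.mgrid[0:384,0:512]
    x=(u-K[0,2])/K[0,0]*d; y=(v-K[1,2])/K[1,1]*d
    c=np.stack([x,-y,-d,np.ones_like(d)],-1)
    return (c@T.T)[...,:3]
def proj(cam,p,P=None):
    P=P or camera_params(cam); K=np.array(P["mtx"]); T=np.linalg.inv(np.array(P["world_from_camera"]))
    c=T[:3,:3]@np.array(p)+T[:3,3]
    return K[0,2]+K[0,0]*c[0]/-c[2], K[1,2]+K[1,1]*(-c[1])/-c[2]
E
python3 - <<'E'
from h import *
print(status.state()); print(manip.grip_point_offset, [a for a in dir(manip) if a[0]!='_'])
for c in("side","top","wrist"):
    P=camera_params(c); print(c,P)
    im,d=grab_frame(c); cv2.imwrite(f"pics/{c}0.png",im); np.save(f"{c}0.npy",d); np.save(f"{c}0i.npy",im)
    if c!="wrist":
      for n in("bar","short_bar","hex_bar","rack","head","lever","lever_knob","collet","jar","beaker"):
        print(c,n,[(np.round(b["box"]).tolist(),round(b["confidence"],2)) for b in boxes_of(c,n)[:3]])
print(status.state()["time"])
E
```

```text
{'time': 0.0, 'joint_pos': array([-1.42097739e+00,  5.33541696e-02,  1.61432325e+00, -2.33080290e-05,
        1.47599896e+00, -1.18999237e-01]), 'joint_vel': array([ 9.73523347e-05, -5.83503141e-04,  1.14926962e-04, -1.18842637e-03,
       -1.02549239e-03,  1.25539895e-03]), 'joint_efforts': array([ 1.99771762e-05, -3.93683231e+01, -3.70174563e+01, -8.63173204e-05,
        7.13426038e-03,  4.31440526e-06]), 'tool_pos': array([ 0.16589409, -0.60192144,  0.23004722]), 'tool_rot': array([-1.04156013e-03,  9.90980002e-01,  1.34005784e-01, -2.76534674e-05]), 'contact_force': array([ 0.10958432,  0.33090589, -0.42747543]), 'ft_torque': array([ 0.00998287,  0.01273486, -0.09059299]), 'gripper_width': 0.9983439961653421}
0.0187 ['IKError', 'grip_point_offset']
side {'mtx': array([[370.17679704,   0.        , 249.78453259],
       [  0.        , 370.17679704, 197.56234553],
       [  0.        ,   0.        ,   1.        ]]), 'world_from_camera': array([[-0.7924091 ,  0.33780752, -0.50791131,  0.12886073],
       [-0.60997615, -0.44443396,  0.65605453,  0.51069959],
       [-0.00411288,  0.82
[... 1657 characters left out ...]
140.0, 302.0, 169.0], 0.67)]
top jar [([180.0, 122.0, 203.0, 147.0], 0.73), ([321.0, 151.0, 331.0, 187.0], 0.21)]
top beaker [([362.0, 195.0, 392.0, 217.0], 0.93)]
wrist {'mtx': array([[308.86780591,   0.        , 256.2337313 ],
       [  0.        , 308.86780591, 197.4843296 ],
       [  0.        ,   0.        ,   1.        ]]), 'world_from_camera': array([[ 2.65174459e-01,  9.25110178e-01,  2.71760308e-01,
         2.34270702e-01],
       [-9.64200018e-01,  2.54690214e-01,  7.38323750e-02,
        -5.83532931e-01],
       [-9.11609372e-04, -2.81609754e-01,  9.59528590e-01,
         3.73361384e-01],
       [ 0.00000000e+00,  0.00000000e+00,  0.00000000e+00,
         1.00000000e+00]])}
1.15
```

Run:
```python
import cv2
a=cv2.imread("pics/side0.png");b=cv2.imread("pics/top0.png")
cv2.imwrite("pics/side0c.png",cv2.resize(a[120:360,110:370],None,fx=3,fy=2.4,interpolation=2))
cv2.imwrite("pics/top0c.png",cv2.resize(b[100:280,130:410],None,fx=2.8,fy=2.8,interpolation=2))
```

```text
(no output)
```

View pics/side0c.png

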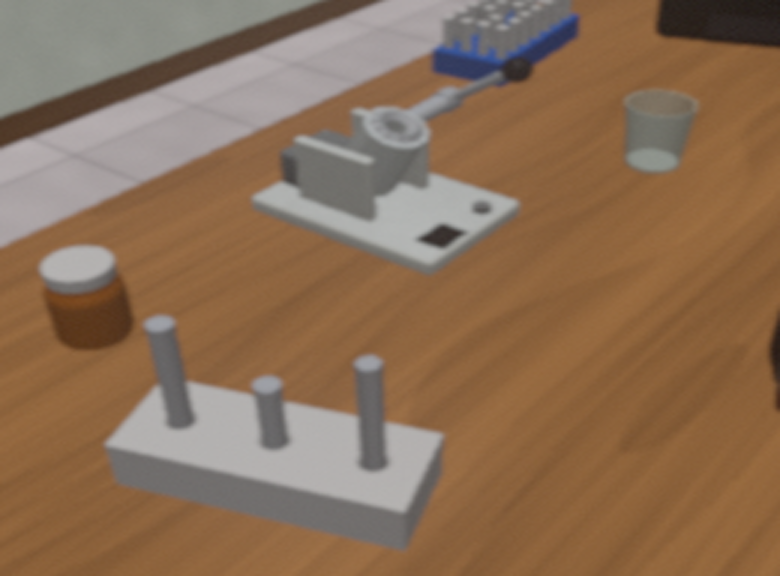

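View pics/top0c.png

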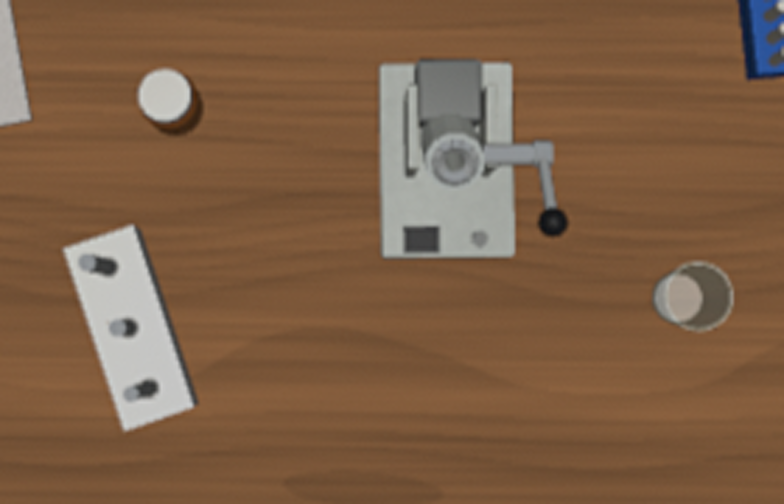

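Run:
```python
from h import *
d=np.load("top0.npy"); W=pts("top",d)
ds=np.load("side0.npy"); S=pts("side",ds)
def rect(W,m):
    q=W[m][:,:2].astype(np.float32)*1000; r=cv2.minAreaRect(q); return r,len(q)
def reg(W,x0,x1,y0,y1,z0,z1):
    return (W[...,0]>x0)&(W[...,0]<x1)&(W[...,1]>y0)&(W[...,1]<y1)&(W[...,2]>z0)&(W[...,2]<z1)
for px in [(161,195),(174,195),(165,194),(174,217),(177,240),(283,150),(327,179),(292,155),(327,150)]:
    print(px,np.round(W[px[1],px[0]],4))
u,v=np.array([150,200]),np.array([179,254])
sub=np.zeros(d.shape,bool); sub[175:260,145:205]=1
m=sub&(W[...,2]>.04)&(W[...,2]<.06); print("rack",rect(W,m),np.median(W[m][:,2]))
sub[:]=0; sub[118:200,260:340]=1
m=sub&(W[...,2]>.012)&(W[...,2]<.032); print("base",rect(W,m),np.median(W[m][:,2]))
for nm,A in(("top",W),("side",S)):
  print(nm)
  for lo,hi in((.062,.2),(.1,.2),(.15,.18)):
    c=reg(A,.3,.7,-.05,.25,lo,hi)
    n,l=cv2.connectedComponents(c.astype(np.uint8))
    for i in range(1,n):
        q=A[l==i]
        if len(q)>3: print(lo,len(q),np.round(np.median(q,0),4),np.round(q.max(0),4),np.round(q.min(0),4))
```

```text
(161, 195) [0.573  0.1989 0.1657]
(174, 195) [0.5784 0.1839 0.0481]
(165, 194) [0.5768 0.1917 0.1462]
(174, 217) [0.5112 0.1713 0.1104]
(177, 240) [0.447  0.1527 0.1599]
(283, 150) [ 0.7107 -0.1467  0.1146]
(327, 179) [ 0.6191 -0.2627  0.2002]
(292, 155) [ 0.7013 -0.1763  0.0761]
(327, 150) [ 0.7285 -0.2942  0.0008]
rack (((511.1143798828125, 177.4030303955078), (210.09413146972656, 81.92324829101562), 19.5694580078125), 1637) 0.04995622783756737
base (((702.0870361328125, -213.169921875), (220.3001708984375, 229.0804443359375), 0.34821560978889465), 1962) 0.022144706787289303
top
0.062 74 [0.5761 0.1957 0.1476] [0.5852 0.2092 0.1663] [0.5682 0.191  0.0657]
0.062 48 [0.5112 0.1754 0.1117] [0.5201 0.1849 0.1187] [0.5024 0.1681 0.0627]
0.062 53 [0.4469 0.1499 0.1539] [0.4535 0.1612 0.1656] [0.4383 0.1458 0.0742]
0.1 59 [0.5761 0.1966 0.1578] [0.5852 0.2092 0.1663] [0.5684 0.191  0.1009]
0.1 36 [0.5112 0.1762 0.1134] [0.52   0.1849 0.1187] [0.5024 0.1681 0.1007]
0.1 44 [0.4469 0.1506 0.1581] [0.4535 0.1612 0.1656] [0.4383 0.1458 0.1029]
0.15 36 [0.5762 0.1999 0.1606] [0.5846 0.2092 0.1663] [0.5703 0.1914 0.1522]
0.15 29 [0.4466 0.1528 0.1596] [0.4528 0.1612 0.1656] [0.4383 0.1458 0.1507]
side
0.062 392 [0.571  0.2055 0.1205] [0.5859 0.2111 0.1612] [0.5668 0.1919 0.0621]
0.062 372 [0.441  0.1595 0.121 ] [0.4538 0.1631 0.161 ] [0.4364 0.1476 0.0622]
0.062 226 [0.506  0.1827 0.0968] [0.5193 0.1877 0.1167] [0.5013 0.1699 0.0627]
0.1 267 [0.5715 0.2052 0.1375] [0.5859 0.2108 0.1612] [0.5668 0.1919 0.1001]
0.1 254 [0.4411 0.1591 0.137 ] [0.4538 0.1629 0.161 ] [0.4364 0.1476 0.1007]
0.1 102 [0.5086 0.1808 0.113 ] [0.5193 0.1876 0.1167] [0.5019 0.1699 0.1001]
0.15 85 [0.5742 0.2035 0.1586] [0.5859 0.2105 0.1612] [0.5668 0.1919 0.1501]
0.15 76 [0.4438 0.1572 0.1586] [0.4538 0.1628 0.161 ] [0.4371 0.1476 0.1502]
```

```bash
python3 - <<'E'
from h import *
from scipy.optimize import least_squares
d=np.load("top0.npy"); W=pts("top",d)
ds=np.load("side0.npy"); S=pts("side",ds)
sub=np.zeros(d.shape,bool); sub[118:200,262:316]=1
m=(sub&(W[...,2]>.017)&(W[...,2]<.027)).astype(np.uint8); n,l,st,_=cv2.connectedComponentsWithStats(m)
print(st)
k=1+np.argmax(st[1:,4]); 
q=W[(l>0)]; q=q[q[:,0]<.73]
print(cv2.minAreaRect(q[:,:2].astype(np.float32)*1000), q.min(0),q.max(0))
sub[:]=0; sub[130:205,170:300]=1
for nm,A in (("top",W),("side",S)):
    # plane of base left/right edge fit per row
    b=(A[...,2]>.018)&(A[...,2]<.026)&(A[...,0]>.55)&(A[...,0]<.85)&(A[...,1]<0)&(A[...,1]>-.3)
    q=A[b]; print(nm,len(q),q.min(0),q.max(0),cv2.minAreaRect(q[:,:2].astype(np.float32)*1000))
    # knob / lever points
    b=(A[...,2]>.10)&(A[...,0]>.55)&(A[...,0]<.85)&(A[...,1]<-.19)&(A[...,1]>-.32)
    q=A[b]; print("lever",len(q),np.round(q.min(0),4),np.round(q.max(0),4))
    im=np.load(nm+"0i.npy"); kk=b&(im.max(-1)<70)&(A[...,2]>.15)
    q=A[kk]; print("knob pts",len(q),np.round(q.min(0),4),np.round(q.max(0),4))
    r=least_squares(lambda c:np.linalg.norm(q-c,axis=1)-.015,q.mean(0)-[0,0,.01],loss="soft_l1",f_scale=.002); print("knob c",r.x,r.cost)
    b=(A[...,2]>.10)&(A[...,0]>.62)&(A[...,0]<.76)&(A[...,1]<-.10)&(A[...,1]>-.2)
    q=A[b];print("drum",len(q),np.round(q.min(0),4),np.round(q.max(0),4))
E
python3 - <<'E'
import cv2
a=cv2.imread("pics/side0.png");b=cv2.imread("pics/top0.png")
x=cv2.resize(a[135:240,185:295],(550,525),interpolation=2);cv2.imwrite("pics/s1.png",x)
x=cv2.resize(b[115:200,260:340],(560,595),interpolation=2);cv2.imwrite("pics/t1.png",x)
E
```

```text
[[     0      0    512    384 194865]
 [   266    123     48     70   1565]
 [   302    123     11     29    171]
 [   300    145      1      2      2]
 [   280    146      1      3      3]
 [   280    150      1      1      1]
 [   280    153      1      1      1]]
((660.9814453125, -173.298095703125), (138.45138549804688, 148.5866241455078), 0.4029357433319092) [ 0.59130126 -0.24744088  0.01700389] [ 0.72979362 -0.09854236  0.02695825]
top 1576 [ 0.59130126 -0.24728952  0.01801532] [ 0.81136268 -0.09799718  0.02599654] ((701.4505615234375, -172.67318725585938), (218.84780883789062, 148.62203979492188), 0.6456049680709839)
lever 489 [ 0.6058 -0.2783  0.1003] [ 0.7724 -0.1906  0.2016]
knob pts 82 [ 0.6084 -0.2778  0.1803] [ 0.6347 -0.2511  0.2016]
knob c [ 0.61964157 -0.26616542  0.18375847] 8.345931556079623e-05
drum 493 [ 0.6601 -0.1997  0.1   ] [ 0.7599 -0.1235  0.1465]
side 1424 [ 0.59074005 -0.24758283  0.0180194 ] [ 0.80883067 -0.09393019  0.0259353 ] ((700.4575805664062, -171.07342529296875), (218.15829467773438, 151.41136169433594), 0.9866870045661926)
lever 336 [ 0.6037 -0.2731  0.1002] [ 0.7709 -0.1903  0.1973]
knob pts 70 [ 0.6044 -0.273   0.1741] [ 0.6251 -0.2501  0.1973]
knob c [ 0.61891179 -0.26606098  0.18226815] 4.368741485740129e-05
drum 494 [ 0.6572 -0.1999  0.1001] [ 0.7589 -0.1214  0.1428]
```

View pics/t1.png

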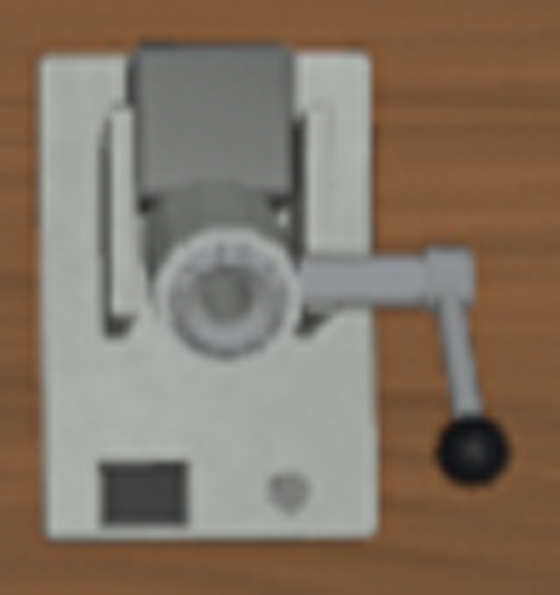

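View pics/s1.png

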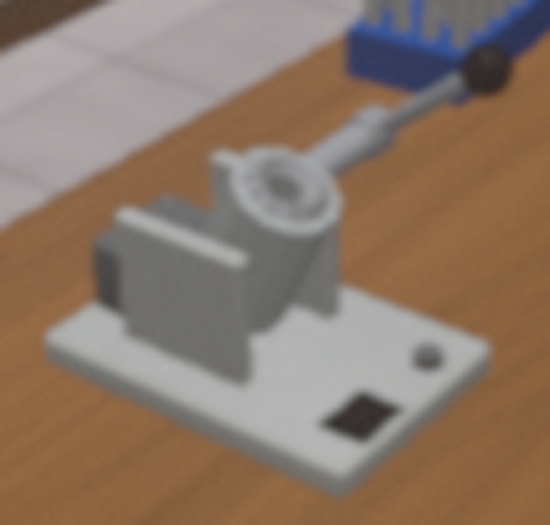

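Run:
```python
from h import *
t=np.radians(25); 
for yaw in (0.0,0.012):
  ex=np.array([np.cos(yaw),np.sin(yaw),0]); ey=np.array([-np.sin(yaw),np.cos(yaw),0]); ez=np.array([0,0,1.])
  n=-np.sin(t)*ex+np.cos(t)*ez; a=np.cos(t)*ex+np.sin(t)*ez
  for nm in("top","side"):
    A=pts(nm,np.load(nm+"0.npy")); c=np.array([.685,-.173,.135])
    q=(A-c).reshape(-1,3); h=q@n; x=q@a; y=q@ey
    r=np.hypot(x,y); m=(np.abs(h)<.02)&(r<.04)
    hist=np.histogram(h[m],bins=np.arange(-.02,.021,.002)); print(nm,hist[0])
    hm=h[m&(r>.02)&(r<.027)]; print("plane off",np.median(hm))
    m=(np.abs(h-np.median(hm))<.003)&(r<.04)
    P=np.c_[x[m],y[m]].astype(np.float32)*1000
    print(cv2.minEnclosingCircle(P), cv2.fitEllipse(cv2.convexHull(P)))
# base edges yaw
im=np.load("top0i.npy");A=pts("top",np.load("top0.npy"))
b=(A[...,2]>.012)&(A[...,0]>.58)&(A[...,1]<-.05)
L=[];R=[]
for v in list(range(160,190)):
    row=np.where(b[v,262:318])[0]+262
    L.append(A[v,row[0]]); R.append(A[v,row[-1]])
for E in(L,R):
    E=np.array(E); print(np.polyfit(E[:,0],E[:,1],1), E[:,1].mean())
bot=[]
for u in range(270,310):
    col=np.where(b[:,u])[0]; bot.append(A[col[-1],u])
bot=np.array(bot); print(np.polyfit(bot[:,1],bot[:,0],1),np.median(bot[:,0]))
```

```text
top [ 2  9  7  9 27 39 60 64 51 47 22 17  1  0  0  0  0  0  0  0]
plane off -0.004243073882462648
((-1.4053447246551514, -4.438870429992676), 35.60637664794922) ((-0.6644461154937744, -2.505413770675659), (59.16014099121094, 71.00223541259766), 3.238192081451416)
side [13 20 16 17 22 49 69 46 47 30 18  0  0  0  0  0  0  0  0  0]
plane off -0.004538947892415055
((-2.7623605728149414, -1.5784319639205933), 33.31930160522461) ((-3.2261600494384766, -0.07215452194213867), (59.72237014770508, 65.4457015991211), 179.5630340576172)
top [ 2  9  6  9 28 40 62 60 56 44 22 16  1  0  0  0  0  0  0  0]
plane off -0.0042724892334942205
((-1.4508681297302246, -4.452676296234131), 35.60785675048828) ((-0.6908860206604004, -2.527770757675171), (59.16196060180664, 71.00387573242188), 2.6099445819854736)
side [13 22 14 16 24 49 67 46 47 31 17  0  0  0  0  0  0  0  0  0]
plane off -0.004628465237780533
((-2.778545379638672, -1.5849347114562988), 33.32014846801758) ((-3.4522337913513184, 0.07715082168579102), (59.340728759765625, 65.31686401367188), 173.9893798828125)
[ 0.0074007 -0.1040191] -0.09923357117191507
[-0.00398999 -0.24435334] -0.24693745200807674
[-0.03381263  0.58846507] 0.5950032458485088
```

Request:
{"name": "play_rows", "arguments": {
  "deltas": [
    [[0.027, 0.0535, 0], 0.17],
    [[0.055, 0.107, 0], 0.34],
    [[0.082, 0.16, 0], 0.51],
    [[0.11, 0.214, 0], 0.68],
    [[0.137, 0.267, 0], 0.85]
  ],
  "grip": 0.1
}}

```text
time: 1.78
tool_pos: [0.3036, -0.3339, 0.2315]
tool_rot: [0.0, 0.846, 0.533, 0.0]
contact_force: [1.5, 0.3, 0.0]
gripper_width: 0.554
```

Request:
{"name": "play_rows", "arguments": {
  "deltas": [
    [[0.027, 0.0535, 0], 0.16],
    [[0.055, 0.107, 0], 0.32],
    [[0.082, 0.16, 0], 0.48],
    [[0.11, 0.214, 0], 0.64],
    [[0.137, 0.267, 0], 0.794]
  ]
}}

```text
time: 2.4
tool_pos: [0.4407, -0.0666, 0.2318]
tool_rot: [0.001, 0.574, 0.819, 0.0]
contact_force: [0.9, -0.2, -0.3]
gripper_width: 0.552
```

Request:
{"name": "play_rows", "arguments": {
  "deltas": [
    [[0.027, 0.0535, 0], 0],
    [[0.055, 0.107, 0], 0],
    [[0.082, 0.16, 0], 0],
    [[0.098, 0.188, 0], 0],
    [[0.098, 0.188, 0], 0]
  ]
}}

```text
time: 3.02
tool_pos: [0.5384, 0.1212, 0.2311]
tool_rot: [-0.0, 0.575, 0.818, -0.0]
contact_force: [-0.0, -0.4, 0.3]
gripper_width: 0.547
```

Run:
```python
from h import *
P=camera_params("wrist"); im,d=grab_frame("wrist"); cv2.imwrite("pics/w1.png",im)
A=pts("wrist",d,P)
for lo,hi in((.155,.166),(.105,.119),(.07,.15)):
    b=(A[...,2]>lo)&(A[...,2]<hi)&(A[...,0]>.4)&(A[...,0]<.65)&(A[...,1]>.1)&(A[...,1]<.25)
    n,l,st,_=cv2.connectedComponentsWithStats(b.astype(np.uint8))
    for i in range(1,n):
        q=A[l==i]
        if len(q)>30: print(lo,len(q),np.round(np.median(q,0),4),np.round(q.min(0),4),np.round(q.max(0),4),np.round(cv2.minEnclosingCircle(q[:,:2].astype(np.float32)*1000)[1],1),cv2.minEnclosingCircle(q[:,:2].astype(np.float32)*1000)[0])
```

```text
0.155 496 [0.4455 0.156  0.1592] [0.4371 0.1477 0.155 ] [0.4536 0.164  0.1613] 8.6 (445.1876525878906, 155.73960876464844)
0.155 617 [0.5765 0.2024 0.1594] [0.5678 0.1933 0.1552] [0.5859 0.2111 0.1615] 9.3 (577.0213012695312, 202.1904754638672)
0.105 90 [0.4515 0.1592 0.1127] [0.4421 0.1486 0.1052] [0.4537 0.1639 0.119 ] 8.4 (445.5663757324219, 156.26805114746094)
0.105 392 [0.5112 0.1792 0.1145] [0.5023 0.1703 0.1127] [0.5199 0.1881 0.1163] 8.9 (511.1606140136719, 179.1399688720703)
0.105 77 [0.5692 0.2009 0.1119] [0.568  0.1936 0.1052] [0.5759 0.2098 0.119 ] 8.3 (573.9830322265625, 201.677001953125)
0.07 539 [0.4514 0.1593 0.1196] [0.4418 0.1477 0.0702] [0.4539 0.1642 0.1499] 8.7 (445.4991455078125, 155.94171142578125)
0.07 393 [0.5112 0.1792 0.1145] [0.5023 0.1703 0.1019] [0.5199 0.1881 0.1163] 9.0 (511.1571350097656, 179.177490234375)
0.07 445 [0.5692 0.2008 0.1187] [0.5679 0.1934 0.0701] [0.5783 0.2099 0.1498] 8.7 (574.9625244140625, 201.58096313476562)
```

View pics/w1.png

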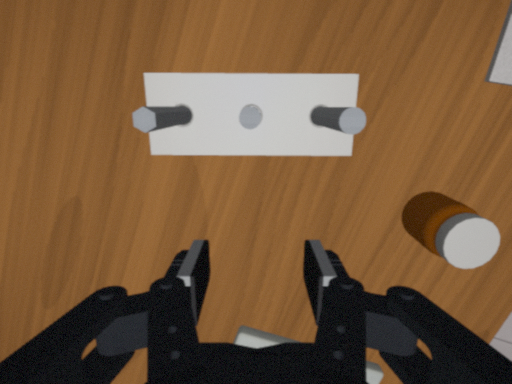

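Request:
{"name": "play_rows", "arguments": {
  "deltas": [
    [[0.019, 0.04, 0], 0],
    [[0.0386, 0.0803, 0], 0],
    [[0.0386, 0.0803, -0.04], 0],
    [[0.0386, 0.0803, -0.09], 0],
    [[0.0386, 0.0803, -0.1315], 0]
  ]
}}

```text
time: 3.7
tool_pos: [0.5759, 0.1983, 0.0981]
tool_rot: [-0.0, 0.577, 0.817, -0.0]
contact_force: [-0.2, -0.6, -0.0]
gripper_width: 0.552
```

Request:
{"name": "play_rows", "arguments": {
  "deltas": [
    [[0, 0, 0], 0],
    [[0, 0, 0], 0],
    [[0, 0, 0], 0],
    [[0, 0, 0], 0]
  ],
  "grip": -1
}}

```text
time: 4.2
tool_pos: [0.5774, 0.1998, 0.1014]
tool_rot: [0.001, 0.576, 0.817, 0.001]
contact_force: [-0.2, -0.2, -2.4]
gripper_width: 0.194
```

Request:
{"name": "play_rows", "arguments": {
  "deltas": [
    [[0, 0, 0.01], 0],
    [[0, 0, 0.022], 0],
    [[0, 0, 0.032], 0],
    [[0, 0, 0.032], 0]
  ]
}}

```text
time: 4.7
tool_pos: [0.5772, 0.2, 0.1337]
tool_rot: [0.001, 0.576, 0.817, 0.001]
contact_force: [-0.1, -0.7, -2.3]
gripper_width: 0.193
```

Request:
{"name": "play_rows", "arguments": {
  "deltas": [
    [[-0.0015, 0.0045, 0], 0],
    [[-0.0032, 0.0091, 0], 0],
    [[-0.0047, 0.0133, 0], 0],
    [[-0.0062, 0.0175, 0], 0],
    [[-0.0062, 0.0175, 0], 0]
  ]
}}

```text
time: 5.32
tool_pos: [0.571, 0.2173, 0.1319]
tool_rot: [0.001, 0.576, 0.817, 0.0]
contact_force: [3.4, -2.1, -0.2]
gripper_width: 0.195
```

Request:
{"name": "play_rows", "arguments": {
  "deltas": [
    [[-0.0015, 0.0042, -0.0005], 0],
    [[-0.003, 0.0084, -0.0012], 0],
    [[-0.0045, 0.0125, -0.002], 0],
    [[-0.0059, 0.0166, -0.0031], 0],
    [[-0.0073, 0.0206, -0.0044], 0]
  ]
}}

```text
time: 5.95
tool_pos: [0.5639, 0.2374, 0.128]
tool_rot: [0.001, 0.576, 0.817, 0.0]
contact_force: [5.1, -4.7, 0.5]
gripper_width: 0.191
```

Request:
{"name": "play_rows", "arguments": {
  "deltas": [
    [[-0.0008, 0.002, -0.0007], 0],
    [[-0.0015, 0.004, -0.0014], 0],
    [[-0.0015, 0.004, -0.0014], 0]
  ]
}}

```text
time: 6.32
tool_pos: [0.562, 0.242, 0.1265]
tool_rot: [0.0, 0.576, 0.817, 0.0]
contact_force: [3.6, -2.3, 0.2]
gripper_width: 0.192
```

Run:
```python
from h import *
print(status.state()["tool_pos"],status.state()["contact_force"])
im,d=grab_frame("side"); cv2.imwrite("pics/s2.png",cv2.resize(im[180:340,90:300],None,fx=3.5,fy=3.5,interpolation=2))
im,d=grab_frame("wrist"); cv2.imwrite("pics/w2.png",im)
```

```text
[0.56204916 0.24198576 0.12646353] [ 3.56789768 -2.32541198  0.23761445]
```

View pics/s2.png

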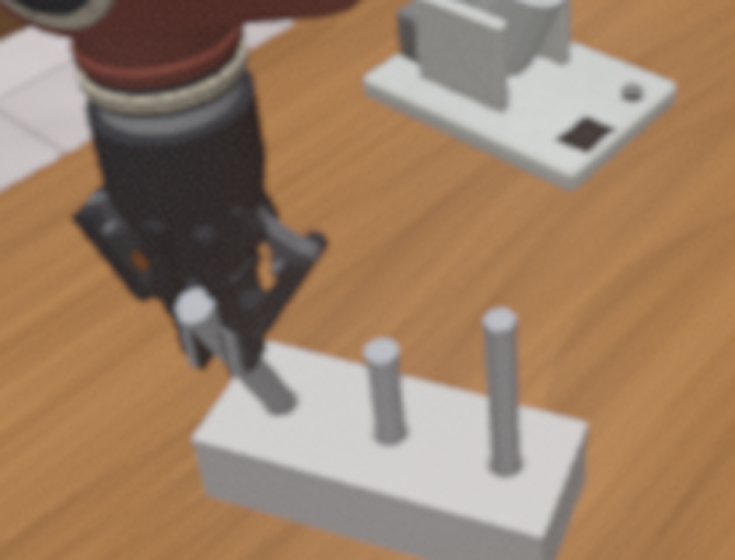

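View pics/w2.png

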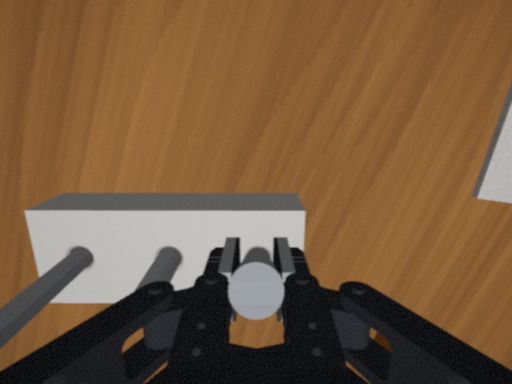

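Request:
{"name": "play_rows", "arguments": {
  "deltas": [
    [[-0.0014, 0.004, 0.009], 0],
    [[-0.0028, 0.008, 0.018], 0],
    [[-0.004, 0.01, 0.06], 0.0],
    [[-0.004, 0.01, 0.11], 0.15],
    [[-0.004, 0.01, 0.14], 0.3]
  ]
}}

```text
time: 7.05
tool_pos: [0.557, 0.253, 0.2687]
tool_rot: [-0.0, 0.445, 0.895, 0.001]
contact_force: [0.4, -0.2, -2.8]
gripper_width: 0.192
```

Request:
{"name": "play_rows", "arguments": {
  "deltas": [
    [[0, -0.05, 0], 0.18],
    [[0, -0.11, 0], 0.36],
    [[0.0, -0.17, 0], 0.54],
    [[0, -0.23, 0], 0.72],
    [[0, -0.29, 0], 0.9]
  ]
}}

```text
time: 7.68
tool_pos: [0.5568, -0.0295, 0.2654]
tool_rot: [-0.001, 0.025, 1.0, 0.001]
contact_force: [2.1, 0.1, -3.3]
gripper_width: 0.193
```

Request:
{"name": "play_rows", "arguments": {
  "deltas": [
    [[0.02, -0.05, 0], 0.07],
    [[0.04, -0.1, 0], 0.07],
    [[0.058, -0.136, 0], 0.07],
    [[0.058, -0.136, 0], 0.07]
  ]
}}

```text
time: 8.18
tool_pos: [0.6157, -0.1663, 0.2646]
tool_rot: [-0.001, -0.005, 1.0, 0.001]
contact_force: [-0.5, -0.1, -2.9]
gripper_width: 0.193
```

Run:
```python
from h import *
s=status.state();print(s["tool_pos"],s["tool_rot"],s["contact_force"],s["joint_pos"])
for c in ("side","top","wrist"):
    P=camera_params(c); im,d=grab_frame(c); np.save(c+"3.npy",d); np.save(c+"3i.npy",im)
    np.savez(c+"3P.npz",**P)
    cv2.imwrite(f"pics/{c}3.png",im)
im=np.load("side3i.npy"); cv2.imwrite("pics/side3c.png",cv2.resize(im[60:240,150:330],None,fx=3.3,fy=3.3,interpolation=2))
```

```text
[ 0.61569048 -0.16627453  0.26463996] [-0.00138502 -0.00541143  0.99998356  0.00129202] [-0.48178223 -0.06990781 -2.89785687] [-3.80976155e-01  6.72065358e-02  1.54241173e+00  1.35050247e-03
  1.53551404e+00 -1.96264544e+00]
```

View pics/side3c.png

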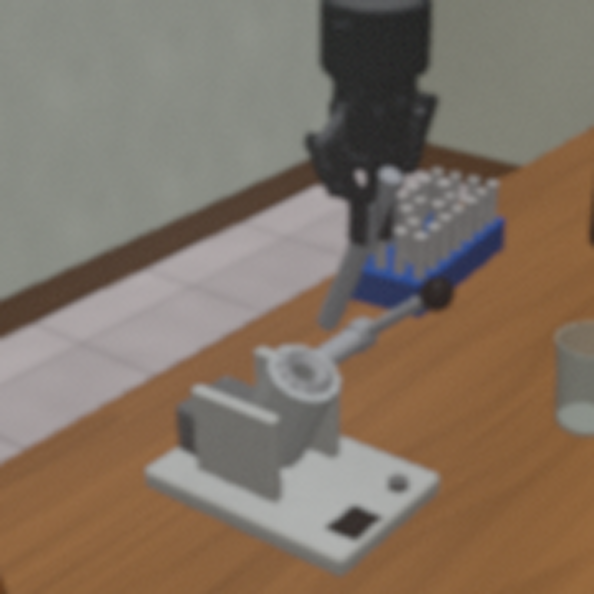

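View pics/wrist3.png

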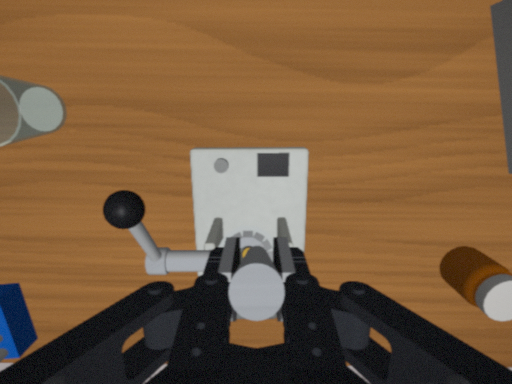

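View pics/top3.png

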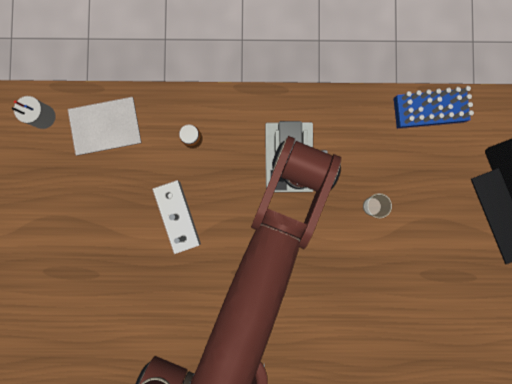

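```bash
cat > fit.py <<'E'
from h import *
from scipy.optimize import least_squares
def fitbar(A, g, lean=25, yaw=.0108):
    # g: approx grasp pt; axis dir leaning to -x
    def ax(p):
        t,y=p
        return np.array([-np.sin(t),y,np.cos(t)])/np.linalg.norm([np.sin(t),y,np.cos(t)])
    a0=ax((np.radians(lean),-yaw*.42))
    q=A.reshape(-1,3); q=q[np.isfinite(q).all(1)]
    r=q-g; s=r@a0; rad=np.linalg.norm(r-s[:,None]*a0,axis=1)
    m=(rad<.014)&(((s>-.104)&(s<-.03))|((s>.026)&(s<.035)))
    q=q[m]
    def f(p):
        a=ax(p[:2]); c=np.array([p[2],p[3],g[2]]); r=q-c; return np.linalg.norm(r-(r@a)[:,None]*a,axis=1)-.009
    R=least_squares(f,[np.radians(lean),a0[1],g[0],g[1]],loss="soft_l1",f_scale=.0015)
    a=ax(R.x[:2]); c=np.array([R.x[2],R.x[3],g[2]])
    # foot extent
    qq=A.reshape(-1,3); r=qq-c; s=r@a; rad=np.linalg.norm(r-s[:,None]*a,axis=1); k=(rad<.012)&(s>-.13)&(s<.06)
    return dict(n=len(q),tilt=np.degrees(R.x[0]),ay=a[1],c=c,a=a,s=np.percentile(s[k],[0.5,99.5]),rms=np.sqrt(np.mean(R.fun**2)))
E
python3 - <<'E'
from fit import *
g=np.array([.6157,-.1663,.2646+.0187])
for c in("side","wrist"):
    P=dict(np.load(c+"3P.npz")); A=pts(c,np.load(c+"3.npy"),P)
    print(c,fitbar(A,g))
E
```

```text
side {'n': 187, 'tilt': np.float64(22.44152846371924), 'ay': np.float64(0.002619146876484772), 'c': array([ 0.61627606, -0.16654909,  0.2833    ]), 'a': array([-0.38173909,  0.00261915,  0.92426642]), 's': array([-0.1048164 ,  0.05853412]), 'rms': np.float64(0.0011378918797111002)}
wrist {'n': 572, 'tilt': np.float64(23.06762349585102), 'ay': np.float64(-0.04426167281171884), 'c': array([ 0.61502667, -0.16592934,  0.2833    ]), 'a': array([-0.39143329, -0.04426167,  0.91914138]), 's': array([-0.07887589,  0.05963961]), 'rms': np.float64(0.002539896010075888)}
```

Run:
```python
from h import *
t=np.radians(25);yaw=.012
ex=np.array([np.cos(yaw),np.sin(yaw),0]); ey=np.array([-np.sin(yaw),np.cos(yaw),0]); ez=np.array([0,0,1.])
a=np.cos(t)*ex+np.sin(t)*ez
C=np.array([.685,-.173,.135])
out=[]
for cam,(u0,v0,w,h),P in (("side",(215,155,50,55),None),("top",(268,132,50,55),None)):
    im=np.load(cam+"0i.npy"); f=8
    x=cv2.resize(im[v0:v0+h,u0:u0+w],None,fx=f,fy=f,interpolation=2)
    for r,col in((.0305,(0,0,255)),(.0185,(0,255,0)),(.0105,(255,0,0))):
        pp=[]
        for th in np.linspace(0,2*np.pi,60):
            u,v=proj(cam,C+r*(np.cos(th)*a+np.sin(th)*ey)); pp.append(((u-u0+.5)*f,(v-v0+.5)*f))
        cv2.polylines(x,[np.int32(pp)],False,col,1)
    out.append(x)
cv2.imwrite("pics/ov.png",np.hstack(out))
```

```text
(no output)
```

View pics/ov.png

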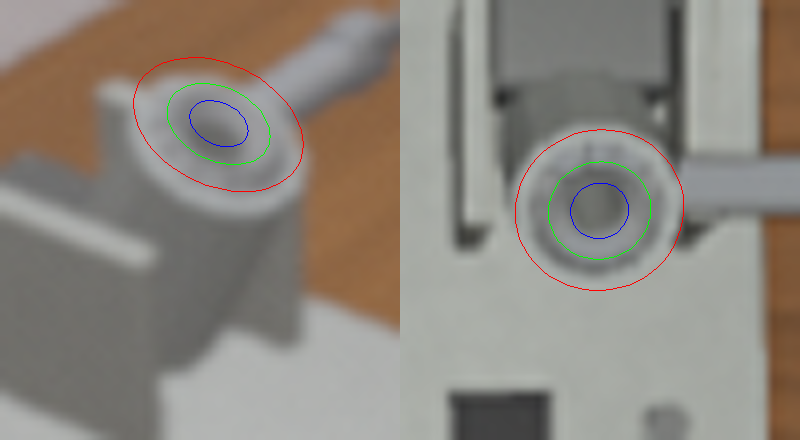

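Run:
```python
from h import *
t=np.radians(25);yaw=.012
ex=np.array([np.cos(yaw),np.sin(yaw),0]); ey=np.array([-np.sin(yaw),np.cos(yaw),0]); ez=np.array([0,0,1.])
n=-np.sin(t)*ex+np.cos(t)*ez; a=np.cos(t)*ex+np.sin(t)*ez
for nm,f in(("top","top0"),("side","side0"),("side","side3")):
    A=pts(nm,np.load(f+".npy"))
    for C in ([.685,-.173,.135],):
        q=(A-np.array(C)).reshape(-1,3); h=q@n; x=q@a; y=q@ey
        print(nm)
        for lab,u,w in(("x",x,y),("y",y,x)):
            print(lab,[(int(b*1000),round(1000*float(np.median(h[k])),1),int(k.sum())) for b in np.arange(-.036,.037,.004) for k in [(np.abs(u-b)<.002)&(np.abs(w)<.006)&(np.abs(h)<.06)] if k.sum()>0])
```

```text
top
x [(-32, -7.5, 1), (-28, -5.1, 7), (-24, -3.7, 2), (-20, -2.6, 7), (-16, -4.8, 6), (-12, -27.9, 25), (-8, -0.2, 1), (7, -7.1, 3), (11, -2.7, 3), (15, -1.1, 4), (19, 0.5, 6), (23, -5.3, 7), (27, -27.0, 23), (31, -40.0, 1)]
y [(-36, -9.3, 7), (-32, -8.0, 5), (-28, -8.3, 4), (-24, -6.5, 6), (-20, 0.3, 5), (-16, -3.3, 3), (-12, -4.0, 9), (-8, -17.7, 2), (7, -7.8, 2), (11, -2.4, 4), (15, -0.7, 4), (19, 0.1, 8), (23, -5.8, 4), (27, -8.0, 7), (31, -46.8, 4), (35, -34.5, 4)]
side
x [(-32, -23.8, 25), (-28, -6.5, 5), (-24, -3.5, 8), (-20, 0.0, 3), (-16, -5.2, 4), (-12, -6.1, 2), (-8, -6.8, 1), (3, -16.8, 3), (7, -10.4, 9), (11, -2.9, 6), (15, -1.1, 4), (19, -2.5, 1), (23, -7.5, 4), (27, -7.3, 2)]
y [(-36, -7.7, 3), (-32, -6.6, 5), (-28, -8.9, 3), (-24, -6.1, 1), (-16, -2.0, 8), (-12, -14.7, 14), (-8, -9.3, 15), (-4, -16.8, 3), (15, -2.3, 2), (19, -2.9, 7), (23, -6.5, 9), (27, -22.7, 15), (31, -22.7, 25)]
side
x [(-32, -28.5, 22), (-28, -6.2, 5), (-24, -2.4, 6), (-20, -0.9, 4), (-16, -4.2, 2), (-12, -9.1, 1), (3, -18.9, 2), (7, -9.9, 11), (11, -4.0, 5), (15, -1.8, 5), (19, -3.3, 2), (23, -7.9, 3), (27, -8.9, 1)]
y [(-36, -9.0, 4), (-32, -7.0, 3), (-28, -7.7, 4), (-24, -6.2, 1), (-20, -2.9, 1), (-16, -2.2, 6), (-12, -6.0, 15), (-8, -14.8, 14), (-4, -18.9, 2), (11, 56.0, 1), (15, -2.6, 3), (19, -0.6, 8), (23, -2.2, 6), (27, -8.6, 17), (31, -22.0, 29)]
```

Request:
{"name": "play_rows", "arguments": {
  "deltas": [
    [[0.008, -0.0035, -0.013], 0],
    [[0.0154, -0.007, -0.026], 0.005],
    [[0.0154, -0.007, -0.026], 0.005]
  ]
}}

```text
time: 8.7
tool_pos: [0.6306, -0.1713, 0.237]
tool_rot: [-0.002, -0.01, 1.0, 0.001]
contact_force: [-0.2, -0.1, -3.4]
gripper_width: 0.195
```

Run:
```python
from fit import *
s=status.state();print(s["tool_pos"],s["contact_force"])
P=camera_params("side"); im,d=grab_frame("side"); A=pts("side",d,P)
g=s["tool_pos"]+[0,0,.0187]; F=fitbar(A,g); print(F)
foot=F["c"]-.107*F["a"]; print("foot",foot)
t=np.radians(25);n=np.array([-np.sin(t),0,np.cos(t)])
r=foot-[.683,-.174,.135]; print("h",r@n,"lat x",r@[np.cos(t),0,np.sin(t)],"y",r[1])
cv2.imwrite("pics/s4.png",cv2.resize(im[100:220,190:310],None,fx=5,fy=5,interpolation=2))
im,d=grab_frame("wrist");cv2.imwrite("pics/w4.png",im)
```

```text
[ 0.63056219 -0.17134246  0.23697369] [-0.24715092 -0.07889055 -3.35131195]
{'n': 173, 'tilt': np.float64(22.647024477336064), 'ay': np.float64(-0.005409065405832488), 'c': array([ 0.63072702, -0.17212018,  0.25567369]), 'a': array([-0.38504727, -0.00540907,  0.922881  ]), 's': array([-0.10521879,  0.0574087 ]), 'rms': np.float64(0.0011372467287770415)}
foot [ 0.67192708 -0.17154141  0.15692543]
h 0.024550802772055857 lat x -0.0007693868494293149 y 0.002458593771508144
```

View pics/s4.png

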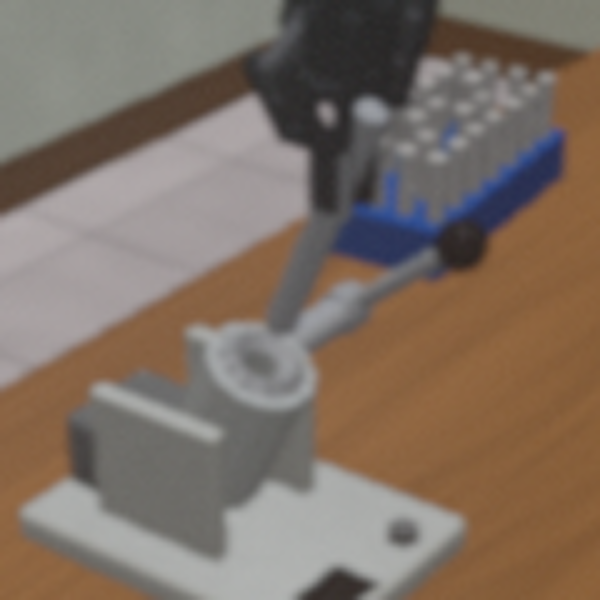

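View pics/w4.png

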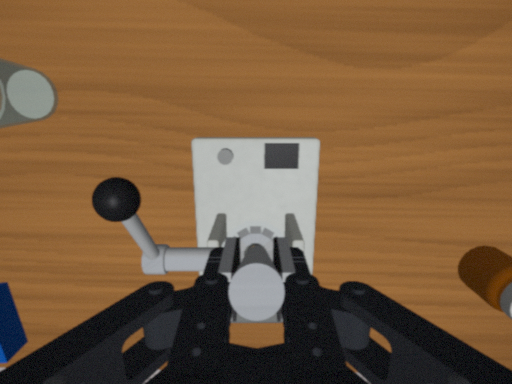

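Request:
{"name": "play_rows", "arguments": {
  "deltas": [
    [[0.003, -0.0005, -0.0065], 0],
    [[0.006, -0.001, -0.013], 0],
    [[0.009, -0.001, -0.019], 0],
    [[0.011, -0.001, -0.0235], 0],
    [[0.0125, -0.001, -0.027], 0]
  ]
}}

```text
time: 9.43
tool_pos: [0.6438, -0.173, 0.2126]
tool_rot: [-0.0, -0.009, 1.0, 0.0]
contact_force: [-0.6, -0.1, -2.9]
gripper_width: 0.198
```

Request:
{"name": "play_rows", "arguments": {
  "deltas": [
    [[0.0008, 0, -0.0027], 0],
    [[0.0016, 0, -0.0054], 0],
    [[0.0024, 0, -0.0081], 0],
    [[0.0032, 0, -0.0108], 0],
    [[0.0032, 0, -0.0108], 0]
  ]
}}

```text
time: 10.05
tool_pos: [0.6468, -0.173, 0.2018]
tool_rot: [-0.0, -0.009, 1.0, 0.0]
contact_force: [-0.3, -0.1, -3.0]
gripper_width: 0.197
```

Request:
{"name": "play_rows", "arguments": {
  "deltas": [
    [[0.001, 0, -0.003], 0],
    [[0.002, 0, -0.006], 0],
    [[0.003, 0, -0.009], 0],
    [[0.004, 0, -0.012], 0],
    [[0.004, 0, -0.012], 0]
  ]
}}

```text
time: 10.68
tool_pos: [0.6508, -0.173, 0.1897]
tool_rot: [-0.0, -0.009, 1.0, 0.0]
contact_force: [0.5, 0.6, -2.8]
gripper_width: 0.196
```

Run:
```python
from fit import *
s=status.state();print(s["tool_pos"],s["contact_force"],s["ft_torque"])
P=camera_params("side"); im,d=grab_frame("side"); A=pts("side",d,P)
g=s["tool_pos"]+[0,0,.0187]; F=fitbar(A,g); print(F)
cv2.imwrite("pics/s5.png",cv2.resize(im[100:220,190:310],None,fx=5,fy=5,interpolation=2))
```

```text
[ 0.65084966 -0.17295132  0.18967277] [ 0.47580099  0.64477607 -2.77839281] [0.01302627 0.07643973 0.00035924]
{'n': 146, 'tilt': np.float64(24.06790091389862), 'ay': np.float64(-0.006747200216171517), 'c': array([ 0.65039233, -0.17390848,  0.20837277]), 'a': array([-0.40780971, -0.0067472 ,  0.91304201]), 's': array([-0.09376485,  0.05489194]), 'rms': np.float64(0.0015943814033136778)}
```

View pics/s5.png

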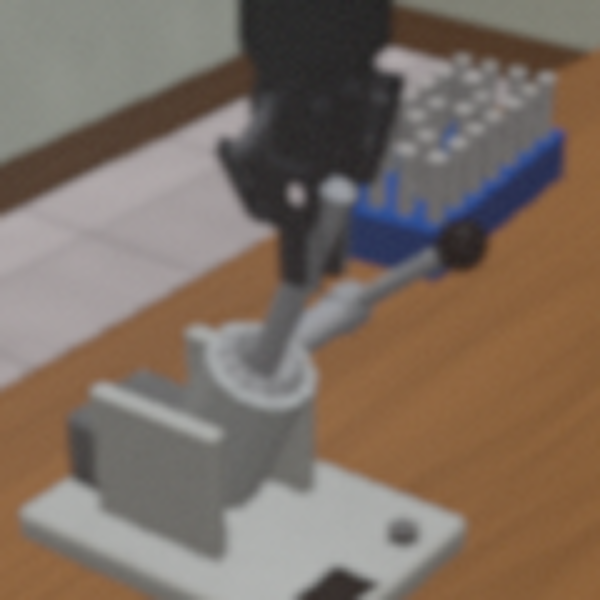

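Request:
{"name": "play_rows", "arguments": {
  "deltas": [
    [[0.001, 0, -0.0023], 0],
    [[0.002, 0, -0.0046], 0],
    [[0.003, 0, -0.0069], 0],
    [[0.004, 0, -0.0092], 0],
    [[0.0049, 0, -0.0115], 0]
  ]
}}

```text
time: 11.35
tool_pos: [0.6557, -0.1729, 0.1792]
tool_rot: [-0.0, -0.009, 1.0, 0.0]
contact_force: [-2.1, 1.8, 1.7]
gripper_width: 0.194
```

Request:
{"name": "play_rows", "arguments": {
  "deltas": [
    [[0.001, 0, -0.0022], 0],
    [[0.002, 0, -0.0044], 0],
    [[0.003, 0, -0.0066], 0],
    [[0.004, 0, -0.0088], 0],
    [[0.0051, 0, -0.011], 0]
  ]
}}

```text
time: 11.98
tool_pos: [0.661, -0.173, 0.1676]
tool_rot: [-0.0, -0.009, 1.0, 0.0]
contact_force: [-3.0, 0.9, 1.7]
gripper_width: 0.19
```

Request:
{"name": "play_rows", "arguments": {
  "deltas": [
    [[0.0004, 0, -0.0009], 0],
    [[0.0008, 0, -0.0018], 0],
    [[0.0013, 0, -0.0027], 0],
    [[0.0017, 0, -0.0036], 0],
    [[0.0021, 0, -0.0045], 0]
  ]
}}

```text
time: 12.6
tool_pos: [0.6631, -0.173, 0.1632]
tool_rot: [-0.0, -0.009, 1.0, 0.0]
contact_force: [-4.3, 2.2, 1.9]
gripper_width: 0.194
```

Request:
{"name": "play_rows", "arguments": {
  "deltas": [
    [[0.0004, 0, -0.0009], 0],
    [[0.0008, 0, -0.0018], 0],
    [[0.0013, 0, -0.0027], 0],
    [[0.0017, 0, -0.0036], 0],
    [[0.0021, 0, -0.0045], 0]
  ]
}}

```text
time: 13.22
tool_pos: [0.6652, -0.173, 0.1586]
tool_rot: [-0.0, -0.009, 1.0, 0.0]
contact_force: [-6.2, 1.6, 2.6]
gripper_width: 0.195
```

Request:
{"name": "play_rows", "arguments": {
  "deltas": [
    [[0.0002, 0, -0.0009], 0],
    [[0.0005, 0, -0.0018], 0],
    [[0.0008, 0, -0.0027], 0],
    [[0.0012, 0, -0.0036], 0],
    [[0.0016, 0, -0.0045], 0]
  ]
}}

```text
time: 13.85
tool_pos: [0.6669, -0.173, 0.1548]
tool_rot: [0.0, -0.009, 1.0, -0.0]
contact_force: [-6.0, 2.4, 4.6]
gripper_width: 0.191
```

Request:
{"name": "play_rows", "arguments": {
  "deltas": [
    [[0.0003, 0, -0.0009], 0],
    [[0.0006, 0, -0.0018], 0],
    [[0.0006, 0, -0.0018], 0]
  ]
}}

```text
time: 14.22
tool_pos: [0.6675, -0.1731, 0.1536]
tool_rot: [0.0, -0.009, 1.0, -0.0]
contact_force: [-6.7, 1.7, 7.4]
gripper_width: 0.194
```

Request:
{"name": "play_rows", "arguments": {
  "deltas": [
    [[0.0004, 0, -0.0009], 0],
    [[0.0008, 0, -0.0018], 0],
    [[0.0008, 0, -0.0018], 0]
  ]
}}

```text
time: 14.6
tool_pos: [0.6679, -0.1732, 0.1537]
tool_rot: [-0.0, -0.009, 1.0, -0.0]
contact_force: [-12.0, 3.4, 13.3]
gripper_width: 0.192
```

Request:
{"name": "play_rows", "arguments": {
  "deltas": [
    [[0.0003, 0, -0.0009], 0],
    [[0.0006, 0, -0.0018], 0],
    [[0.0006, 0, -0.0018], 0]
  ]
}}

```text
time: 14.98
tool_pos: [0.6684, -0.1733, 0.1537]
tool_rot: [-0.001, -0.009, 1.0, -0.0]
contact_force: [-16.0, 3.6, 20.0]
gripper_width: 0.194
```

Run:
```python
from fit import *
s=status.state();print(s["tool_pos"],s["contact_force"],s["ft_torque"])
P=camera_params("side"); im,d=grab_frame("side"); A=pts("side",d,P)
g=s["tool_pos"]+[0,0,.0187]; F=fitbar(A,g); print(F)
cv2.imwrite("pics/s6.png",cv2.resize(im[100:220,190:310],None,fx=5,fy=5,interpolation=2))
```

```text
[ 0.66840027 -0.1733037   0.15374746] [-16.02918015   3.6478244   20.013981  ] [1.02058964 2.72565781 0.20482635]
{'n': 72, 'tilt': np.float64(22.19727534402301), 'ay': np.float64(0.004848842330586608), 'c': array([ 0.66978623, -0.17309621,  0.17244746]), 'a': array([-0.37779232,  0.00484884,  0.92587767]), 's': array([-0.05370231,  0.05952658]), 'rms': np.float64(0.00218809124501427)}
```

View pics/s6.png

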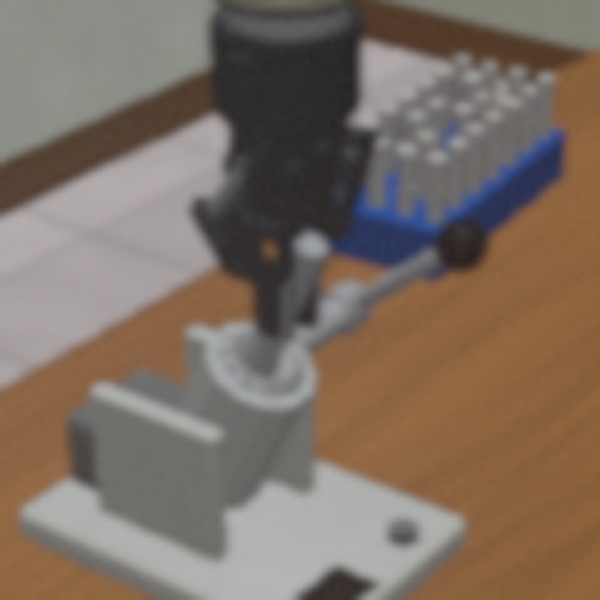

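Request:
{"name": "play_rows", "arguments": {
  "deltas": [
    [[0, 0, 0], 0],
    [[0, 0, 0], 0],
    [[0, 0, 0], 0]
  ],
  "grip": 0.1
}}

```text
time: 15.4
tool_pos: [0.6689, -0.1732, 0.148]
tool_rot: [0.0, -0.009, 1.0, -0.0]
contact_force: [0.2, 0.0, 0.2]
gripper_width: 0.553
```

Request:
{"name": "play_rows", "arguments": {
  "deltas": [
    [[-0.008, 0, 0.018], 0],
    [[-0.02, 0, 0.043], 0],
    [[-0.034, 0, 0.073], 0],
    [[-0.05, 0, 0.107], 0],
    [[-0.05, 0, 0.12], 0]
  ]
}}

```text
time: 16.02
tool_pos: [0.6192, -0.1736, 0.2733]
tool_rot: [0.003, -0.009, 1.0, -0.001]
contact_force: [0.2, 0.1, -0.2]
gripper_width: 0.549
```

Run:
```python
from fit import *
s=status.state();print(s["tool_pos"],s["contact_force"],s["ft_torque"])
P=camera_params("side"); im,d=grab_frame("side"); A=pts("side",d,P)
t=np.radians(25);n=np.array([-np.sin(t),0,np.cos(t)]);C=np.array([.683,-.174,.135])
q=A.reshape(-1,3)-C; h=q@n; rad=np.linalg.norm(q-h[:,None]*n,axis=1); k=(rad<.011)&(h>0)&(h<.12); print("top above mouth",np.percentile(h[k],[50,97,99,100]),k.sum())
cv2.imwrite("pics/s7.png",cv2.resize(im[100:220,190:310],None,fx=5,fy=5,interpolation=2))
P=camera_params("wrist");im,d=grab_frame("wrist");cv2.imwrite("pics/w7.png",im)
A=pts("wrist",d,P);q=A.reshape(-1,3)-C; h=q@n; rad=np.linalg.norm(q-h[:,None]*n,axis=1); k=(rad<.011)&(h>0.02)&(h<.12); print("top above mouth",np.percentile(h[k],[50,97,99,100]),k.sum())
```

```text
[ 0.61924604 -0.17355507  0.27330766] [ 0.16267587  0.06108536 -0.23910963] [ 0.0120084   0.01084679 -0.03655704]
top above mouth [0.0575072  0.08250232 0.08266961 0.08292188] 74
top above mouth [0.0814665  0.08263277 0.08290447 0.08361237] 396
```

View pics/s7.png

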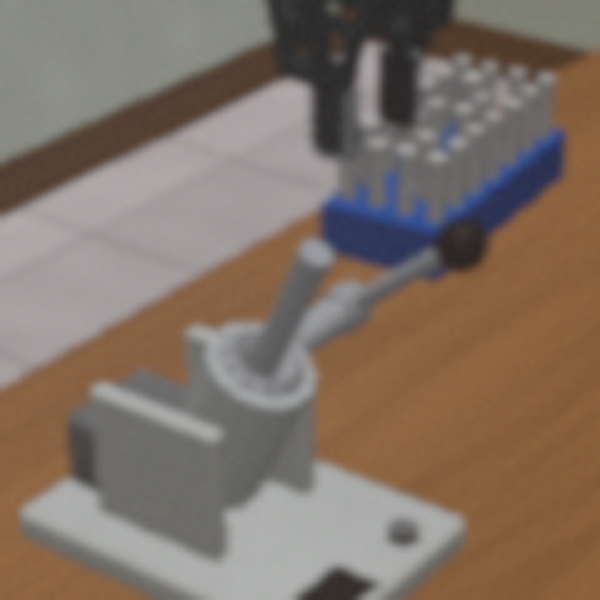

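View pics/w7.png

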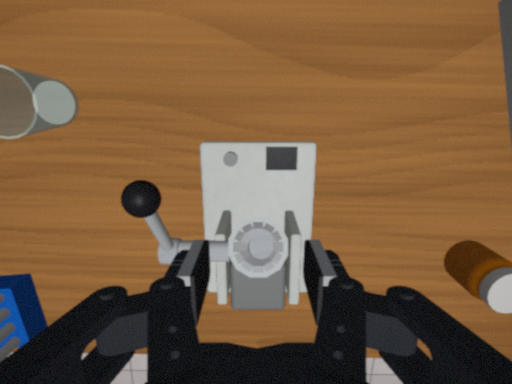

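Run:
```python
from fit import *
for c in("wrist","side"):
    P=camera_params(c); im,d=grab_frame(c); A=pts(c,d,P)
    b=(A[...,2]>.165)&(np.abs(A[...,0]-.619)<.03)&(np.abs(A[...,1]+.266)<.025)&(im.max(-1)<75)
    q=A[b]
    r=least_squares(lambda x:np.linalg.norm(q-x,axis=1)-.015,q.mean(0)-[0,0,.01],loss="soft_l1",f_scale=.001); print(c,len(q),r.x,q.max(0))
```

```text
wrist 1152 [ 0.61887469 -0.26431902  0.18306612] [ 0.63104684 -0.24918515  0.19963321]
side 78 [ 0.61932407 -0.26558832  0.18308397] [ 0.62860618 -0.24943397  0.1982331 ]
```

Request:
{"name": "play_rows", "arguments": {
  "deltas": [
    [[-0.001, -0.03, 0], 0],
    [[-0.002, -0.0625, 0], 0],
    [[-0.002, -0.0925, 0], 0],
    [[-0.002, -0.0925, -0.03], 0],
    [[-0.002, -0.0925, -0.06], 0]
  ],
  "grip": -1
}}

```text
time: 16.85
tool_pos: [0.6163, -0.2658, 0.2057]
tool_rot: [-0.001, -0.009, 1.0, 0.001]
contact_force: [-0.2, -0.1, -0.2]
gripper_width: -0.003
```

Request:
{"name": "play_rows", "arguments": {
  "deltas": [
    [[0, 0, -0.004], 0],
    [[0, 0, -0.008], 0],
    [[0, 0, -0.012], 0],
    [[0, 0, -0.016], 0]
  ]
}}

```text
time: 17.35
tool_pos: [0.6165, -0.2659, 0.1965]
tool_rot: [-0.0, -0.009, 1.0, -0.001]
contact_force: [-8.1, 1.3, 13.0]
gripper_width: 0.003
```

Request:
{"name": "play_rows", "arguments": {
  "deltas": [
    [[-0.0025, 0, -0.003], 0],
    [[-0.0045, 0, -0.0065], 0],
    [[-0.007, 0, -0.01], 0],
    [[-0.009, 0, -0.0135], 0]
  ]
}}

```text
time: 17.85
tool_pos: [0.6078, -0.2664, 0.1829]
tool_rot: [0.0, -0.009, 1.0, -0.001]
contact_force: [-5.5, 0.6, 7.0]
gripper_width: -0.002
```

Request:
{"name": "play_rows", "arguments": {
  "deltas": [
    [[-0.002, 0, -0.004], 0],
    [[-0.004, 0, -0.008], 0],
    [[-0.0057, 0, -0.012], 0],
    [[-0.0073, 0, -0.0158], 0]
  ]
}}

```text
time: 18.35
tool_pos: [0.6008, -0.2664, 0.1661]
tool_rot: [0.001, -0.009, 1.0, -0.001]
contact_force: [-3.7, -0.2, 4.4]
gripper_width: -0.001
```

Request:
{"name": "play_rows", "arguments": {
  "deltas": [
    [[-0.0014, 0, -0.0042], 0],
    [[-0.0026, 0, -0.0084], 0],
    [[-0.0037, 0, -0.0126], 0],
    [[-0.0045, 0, -0.0168], 0]
  ]
}}

```text
time: 18.85
tool_pos: [0.5959, -0.2656, 0.1463]
tool_rot: [-0.0, -0.009, 1.0, -0.0]
contact_force: [-2.9, -0.6, 3.8]
gripper_width: -0.001
```

Request:
{"name": "play_rows", "arguments": {
  "deltas": [
    [[-0.0006, 0, -0.0044], 0],
    [[-0.001, 0, -0.0088], 0],
    [[-0.0013, 0, -0.0132], 0],
    [[-0.0015, 0, -0.0174], 0]
  ]
}}

```text
time: 19.35
tool_pos: [0.5944, -0.2654, 0.129]
tool_rot: [-0.0, -0.009, 1.0, 0.0]
contact_force: [-3.1, -0.1, 4.4]
gripper_width: -0.003
```

Request:
{"name": "play_rows", "arguments": {
  "deltas": [
    [[0, 0, -0.002], 0],
    [[0.0, 0, -0.004], 0],
    [[0.0002, 0, -0.006], 0],
    [[0.0004, 0, -0.008], 0]
  ]
}}

```text
time: 19.85
tool_pos: [0.5947, -0.2655, 0.1254]
tool_rot: [-0.001, -0.01, 1.0, 0.0]
contact_force: [-14.9, 5.5, 25.1]
gripper_width: 0.001
```

Request:
{"name": "play_rows", "arguments": {
  "deltas": [
    [[0, 0, 0.01], 0],
    [[0, 0, 0.05], 0],
    [[-0.02, 0, 0.1], 0],
    [[-0.05, 0, 0.15], 0],
    [[-0.05, 0, 0.15], 0]
  ]
}}

```text
time: 20.48
tool_pos: [0.5463, -0.2667, 0.2774]
tool_rot: [0.005, -0.009, 1.0, -0.003]
contact_force: [0.4, 0.0, 0.0]
gripper_width: 0.0
```

Run:
```python
from fit import *
s=status.state();print(s["time"],s["tool_pos"],s["contact_force"])
t=np.radians(25);n=np.array([-np.sin(t),0,np.cos(t)]);C=np.array([.683,-.174,.135])
for c in("wrist","side"):
    P=camera_params(c); im,d=grab_frame(c); A=pts(c,d,P)
    cv2.imwrite(f"pics/{c}8.png",im if c=="wrist" else cv2.resize(im[100:340,120:350],None,fx=2.5,fy=2.4,interpolation=2))
    b=(A[...,2]>.09)&(np.abs(A[...,0]-.6)<.03)&(np.abs(A[...,1]+.266)<.03)&(im.max(-1)<75)&(A[...,2]<.14)
    q=A[b]
    if len(q)>10:
        r=least_squares(lambda x:np.linalg.norm(q-x,axis=1)-.015,q.mean(0)-[0,0,.01],loss="soft_l1",f_scale=.001); print(c,len(q),"knob",r.x)
    q=A.reshape(-1,3)-C; h=q@n; rad=np.linalg.norm(q-h[:,None]*n,axis=1); k=(rad<.011)&(h>0.02)&(h<.12); print("top above mouth",np.percentile(h[k],[50,97,99,100]),k.sum())
```

```text
20.475 [ 0.54627668 -0.26667311  0.2773631 ] [0.40257353 0.00411563 0.00936051]
wrist 555 knob [ 0.59652373 -0.26457759  0.11072116]Traceback (most recent call last):
  File "<stdin>", line 11, in <module>
    return _quantile_unchecked(
        a, q, axis, out, overwrite_input, method, keepdims, weights)
    return _ureduce(a,
                    func=_quantile_ureduce_func,
    ...<5 lines>...
                    overwrite_input=overwrite_input,
                    method=method)
    r = func(a, **kwargs)
    result = _quantile(arr,
                       quantiles=q,
    ...<2 lines>...
                       out=out,
                       weights=wgt)
    slices_having_nans = np.isnan(arr[-1, ...])
                                  ~~~^^^^^^^^^
IndexError: index -1 is out of bounds for axis 0 with size 0
```

View pics/wrist8.png

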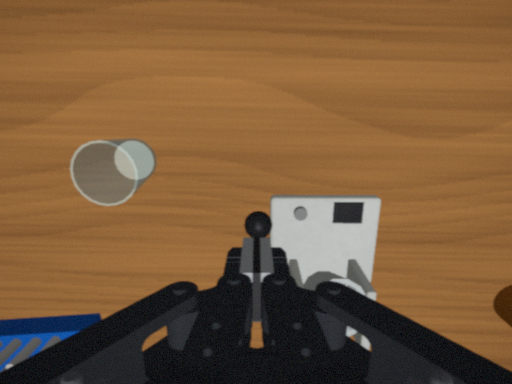

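Knob now at z 0.1107 (black ball at pixel 258,224), i.e. about -5.3°, fully closed. One side view to check the shaft.

Run:
```python
from fit import *
t=np.radians(25);n=np.array([-np.sin(t),0,np.cos(t)]);C=np.array([.683,-.174,.135])
c="side"; im,d=grab_frame(c); A=pts(c,d)
cv2.imwrite("pics/s9.png",cv2.resize(im[100:340,120:350],None,fx=2.5,fy=2.4,interpolation=2))
q=A.reshape(-1,3)-C; h=q@n; rad=np.linalg.norm(q-h[:,None]*n,axis=1); k=(rad<.011)&(h>0.02)&(h<.12); print("top above mouth",np.percentile(h[k],[50,97,99,100]),k.sum())
```

```text
top above mouth [0.0729096  0.08304162 0.08309217 0.08312839] 53
```

View pics/s9.png

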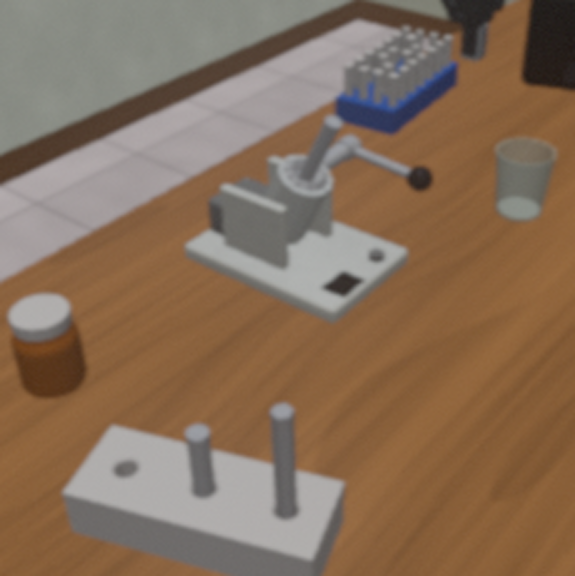

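```bash
python3 -c "
from plant import ticket; print(ticket.job_done())"
```

```text
the job is handed in; nothing more can be done
None
```

The shaft is in the collet, on the depth stop as far as I can tell, with the lever fully down. I handed the job in at about 20.5 s of the 61 s allowed.

**Loading:** I gripped the shaft near its top and leaned it about 23° against the rim of its own rack hole, because the tool can't tilt. I then fed it in chamfered end first. The drag was about 5 N and rose to about 9–12 N. After that the shaft stopped moving while the push climbed to about 27 N, so I took it to be home at roughly 67 mm deep. I then let go.

**Clamping:** With closed fingers I pushed the lever knob down along its arc until it went rigid, at about 25 N vertical force. Then I lifted clear.

**Last checks:**
- **Lever:** the knob centre is at z = 0.111 m, which is about 5° below level, the fully closed position.
- **Shaft:** its top stands about 83 mm above the mouth, against 82.5 mm before clamping, so it hasn't moved within camera noise.
- **Bystanders:** the rack, short bar, hex bar, jar and beaker look undisturbed in the last side view.
- **Contact:** the robot was touching nothing when I handed in.

**Not confirmed:** the plunger's travel can't be seen, so being home rests on the force rise and the measured depth alone. One script failed at the last wrist view because the gripper hid the shaft; I measured it from the side camera instead.

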